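Stack filled moulds on the vibrating table and hold its dead-man lever

TASK

Stack the two closed mould cases from the bench squarely, edges in line, on the case that already stands on the vibrating table: the tall one first, the flat one on top, each set down gently and let go, with the bottom case left where it is. Only when the column stands, press the dead-man lever of the hand control down from above until its arm is level, never on down to its bottom stop, and finish while still holding it steadily level (do not let go; it springs back up). Leave everything else on the bench undisturbed.

Things in the scene. Friction and masses are not known exactly. Their poses are not given: they have to be found in the camera images.
- shaker: vibrating table, fixed to the bench: grey base, spring feet and a flat steel top plate 150 mm (its x) by 170 mm (its y), plate top 70 mm above the bench; origin at the centre of its underside
- case_low_mid (a point): closed flat-topped aluminium mould case, the one standing on the vibrating table, bottom of the column, 56 mm along its x, 110 mm along its y, 50 mm high, about 0.50 kg (may vary by a quarter); this point is its centre, half-way up, z up
- case_tall_mid (a point): closed flat-topped aluminium mould case, the tall one, on the bench at the robot's left, 56 mm along its x, 110 mm along its y, 70 mm high, about 0.55 kg (may vary by a quarter); this point is its centre, half-way up, z up
- case_flat_mid (a point): closed flat-topped aluminium mould case, the flat one, on the bench at the robot's left, 56 mm along its x, 110 mm along its y, 44 mm high, about 0.40 kg (may vary by a quarter); this point is its centre, half-way up, z up
- lever_pivot (a point): axle of the dead-man lever in the grey hand control (fixed to the bench at the robot's right, base plate 130 x 100 mm, cheeks 98 mm high at the pivot), 85 mm above the bench; the lever reaches from here along this frame's -x, roughly towards the robot, and turns in this frame's x-z plane
- lever_pad (a point): centre of the upper face of the black rubber pad on the lever's end, 115 mm from the pivot along the lever and 10 mm above the lever's centre line; pad 60 mm long, 32 mm wide, 20 mm thick. With the lever at rest it is raised; with the lever level this point is 95 mm above the bench and 115 mm from the pivot horizontally. This frame turns with the lever
- deadman (a joint): angle of the dead-man lever (rad): 0 at rest, raised 0.35 rad (20 degrees) above level; grows as it is pressed down; 0.35 is level; 0.65 is the bottom stop. Spring-loaded: about 5 N on the pad starts it, about 12 N holds it level, about 20 N reaches the stop; it springs back when let go. Short dark index fingers on the cheeks lie at level
- casting: bottle-shaped plaster casting, 56 mm across, 135 mm tall; bystander, leave alone; origin at its underside
- jar: glass jar with steel cap, 64 mm across, 85 mm tall; bystander, leave alone; origin at its underside
- mug: white mug, 76 mm across, 90 mm tall, handle at its +y side; bystander, leave alone; origin at its underside
- brush: brush lying on the bench in front of the robot; bystander, leave alone; origin at its underside
- sanding_block: cork sanding block 45 x 75 x 28 mm; bystander, leave alone; origin at its underside
- mould_tray: open empty aluminium tray 100 x 140 x 35 mm; bystander, leave alone; origin at its underside
Not all that is in view belongs to the job. Leave any red look-alike of the part that bears case_tall_mid alone. What is shaped like the part that bears case_flat_mid but yellow is not meant.

How it is judged:
By the outcome, as a careful person would: the job done as asked, in the order asked, and still so for the second after the job is handed in, while the arm keeps its last pose, push and grip.
It also fails if it takes over 72 s, if anything falls off the work surface, if the arm or the gripper's body presses on something with over 40 N, if the wrist force passes 120 N, or if a joint passes its speed limit or range.

ROBOT

A 6-joint arm with a two-finger parallel gripper is mounted at the origin on the work surface. World frame = base frame: x ahead of the robot, y to its left, z up, the work surface at z = 0. Lengths are in mm, angles in rad, forces in N, time in s.
With the tool pointing down it reaches from about 350 to 875 mm from the base axis. Payload 4.2 kg.
Tool frame: the origin (TCP) lies midway between the tips of the shut fingers; the grasp point (between the pads) lies 19 mm behind it; z points along the fingers, y is the line along which they close (so a half turn about z gives the same grasp; the last joint's range is limited). The gripper opens to 85 mm and grips with 20 to 120 N. Pads are 22 mm wide; open, the fingers measure 114 mm over their backs; the gripper's body (76 mm by 85 mm) begins 54 mm behind the grasp point. The pads swing forward as they close: fully open they stand 13 mm farther back than shut.
Start: joints at [-0.973, 0.385, 0.008, 0, -1.194, -0.259], TCP at [207.737, -589.444, 231.312] pointing down, gripper open.
Joint ranges: [-3.14, 3.14], [-1.21, 2.06], [-1.07, 1.41], [-3.16, 2.05], [-2.99, -0.16], [-3.1, 3.1]. Speed limits (rad/s): [2.79, 2.79, 3.14, 3.14, 3.14, 3.14].

INTERFACE

Orientations are given as a unit quaternion [x, y, z, w].
In Python, from bench import arm gives the robot as it stands. The module is installed in compiled form; this text tells all that it offers.
- The arm moves only by the shell command python3 -m handwheel 'ROWS' [OPENING]. ROWS is JSON, a list of rows, each an object of numbers: "x", "y", "z": the shift along the world's x, y, z each as a share of 20 cm, from -1 to 1; "ax", "ay", "az": the turn, a rotation vector about the world's x, y, z each as a share of 90 degrees, from -1 to 1. In form: [{"x": .., "y": .., "z": .., "ax": .., "ay": .., "az": ..}, ...]. A call has exactly 8 rows; each row shifts and turns the commanded pose from where the row before left it; what a row does not reach is not made up. A row lasts 1/10 s, in which the tool goes at most 50 mm and 8.59 degrees, less where a joint would pass 70% of its speed; a pose out of reach is approached as far as the arm can. A call with a number of a shift or a turn outside -1 to 1 is refused whole. A call with a gripper value outside its range is refused whole. OPENING is the opening, from -1 (shut) to 1 (fully open), set as the call begins (- or left out, the last holds). The fingers move at their own pace and stop on an object; the grip force is fixed at half the most. Time passes only in rows, so rows that do not move let the fingers close, or fill a call up. It gives the time, the measured TCP pose, the force, the opening and the grip force at its end, in the units of the state.
- arm.read_state(): the state, without advancing time (a new reading comes with each control period).
- arm.get_image(name): name is "side" or "top"; returns the picture (384x512x3 uint8, red, green, blue); there is no depth.
- arm.camera_params(name): a dict with "K" (3x3 intrinsics, pixels), "k1" (the pictures are not rectified: a ray, as slopes to the right and down, at radius r is drawn at 1 + k1 r^2 times it, then the intrinsics apply), "position" and "orientation" of the camera in the world. Camera axes: x right, y down, z forward; pixel columns grow to the right and rows downward; lengths in mm; the calibration is good to about 2 mm. A picture is of the moment at which its call begins. camera_params takes no time and is no camera call.
- arm.job_done(): hands the job in; it is judged then, once.
The state is a dict: "clock": time; "joints": joint angles; "joint_vel": joint speeds; "joint_efforts": joint torques, N m; "position": TCP position; "ee_rot": TCP orientation; "contact_force": force on the tool from outside, world axes, zero at the start; "wrist_torque": the same for the moment, N m; "gripper_width": finger opening in mm; "grasp_force": force on a finger pad.
Only numpy, scipy, OpenCV 4.12 (cv2) and the standard library are available. Lean on these libraries where they do the work, as an engineer would, in place of code of your own. Each camera call takes 0.05 s, during which the arm holds its last target. There are 200 camera calls.

## Working session

There is one attempt and no reset: what is moved stays moved. The work goes in short steps, Python scripts to look and compute and a shell command to move; the robot and the scene stay as the last step left them, time stands still between calls to the robot, and variables do not carry over. Pictures are saved under pics/ and viewed, at most 10 in all, crops included, and the job is handed in when it is done.

```bash
mkdir -p pics; cat > h.py <<'E'
import numpy as np,cv2
from bench import arm
from scipy.spatial.transform import Rotation as R
def cam(n):
    p=arm.camera_params(n);q=np.array(p["orientation"],float)
    M=R.from_quat(q).as_matrix() if q.size==4 else q.reshape(3,3)
    return np.array(p["K"]).reshape(3,3),p["k1"],np.array(p["position"]),M
def pix(n,u,v,z):
    "pixel -> world at height z"
    K,k,c,M=cam(n)
    d=np.array([(u-K[0,2])/K[0,0],(v-K[1,2])/K[1,1]]);s=d.copy()
    for _ in range(20): s=d/(1+k*(s@s))
    r=M@np.array([s[0],s[1],1]);return c+r*(z-c[2])/r[2]
def proj(n,P):
    K,k,c,M=cam(n);q=M.T@(np.array(P,float)-c);s=q[:2]/q[2];s=s*(1+k*(s@s))
    return np.array([K[0,0]*s[0]+K[0,2],K[1,1]*s[1]+K[1,2]])
def shot(n,f,box=None,sc=1.5):
    im=arm.get_image(n)[:,:,::-1]
    if box: im=im[box[1]:box[3],box[0]:box[2]]
    cv2.imwrite("pics/"+f,cv2.resize(im,None,fx=sc,fy=sc,interpolation=cv2.INTER_CUBIC))
E
python3 - <<'E'
from h import *
for n in("top","side"): shot(n,n+"0.png"); print(n,arm.camera_params(n))
print(arm.read_state())
E
```

```text
top {'K': array([[477.90875031,   0.        , 256.51823065],
       [  0.        , 477.90875031, 191.93237016],
       [  0.        ,   0.        ,   1.        ]]), 'k1': -0.11154060835632452, 'position': array([ 403.44704163,   23.7891084 , 1620.61129726]), 'orientation': array([-0.70246478,  0.71048438, -0.02720531,  0.03185969])}
side {'K': array([[404.52686152,   0.        , 250.56114192],
       [  0.        , 404.52686152, 184.70133989],
       [  0.        ,   0.        ,   1.        ]]), 'k1': 0.026254937890824465, 'position': array([ 127.98274775,  610.58023948, 1008.73072673]), 'orientation': array([-0.27657675,  0.90615157, -0.30388188,  0.10025182])}
{'clock': 0.1, 'joints': array([-9.73399793e-01,  3.85512971e-01,  6.75667683e-03, -4.29815992e-04,
       -1.19397697e+00, -2.58597347e-01]), 'joint_vel': array([-0.00053687,  0.00013753,  0.00473861,  0.00184155, -0.00095606,
       -0.00157284]), 'joint_efforts': array([ 7.56323407e-04, -3.93319237e+01,  1.88931209e+01,  4.19796914e+00,
       -2.59194007e-03,  4.19797914e-06]), 'position': array([ 207.56561505, -588.98072865,  230.30934261]), 'ee_rot': array([-1.68512347e-01,  9.85699047e-01,  9.64018430e-04, -2.20226487e-04]), 'contact_force': array([ 0.1539185 ,  0.94635212, -0.03620275]), 'wrist_torque': array([-0.03905727, -0.02253585,  0.03414624]), 'grasp_force': 0.0, 'gripper_width': 85.44566861196074}
```

View pics/top0.png

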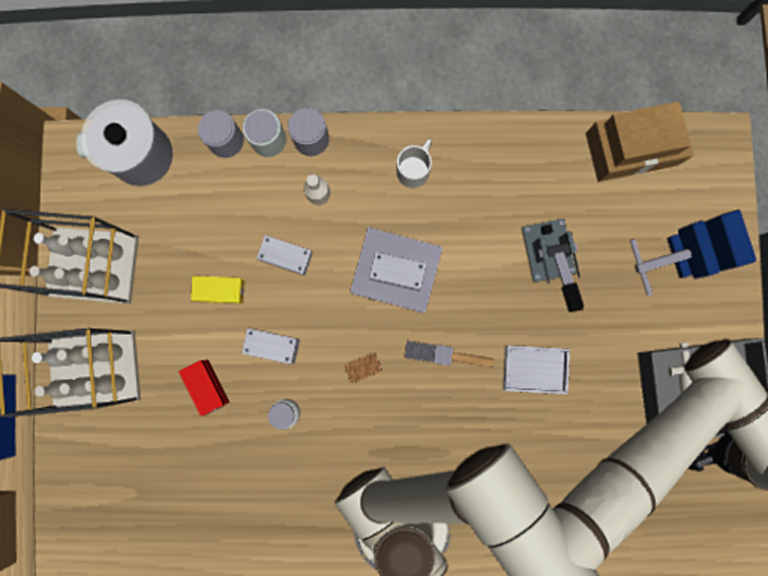

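View pics/side0.png

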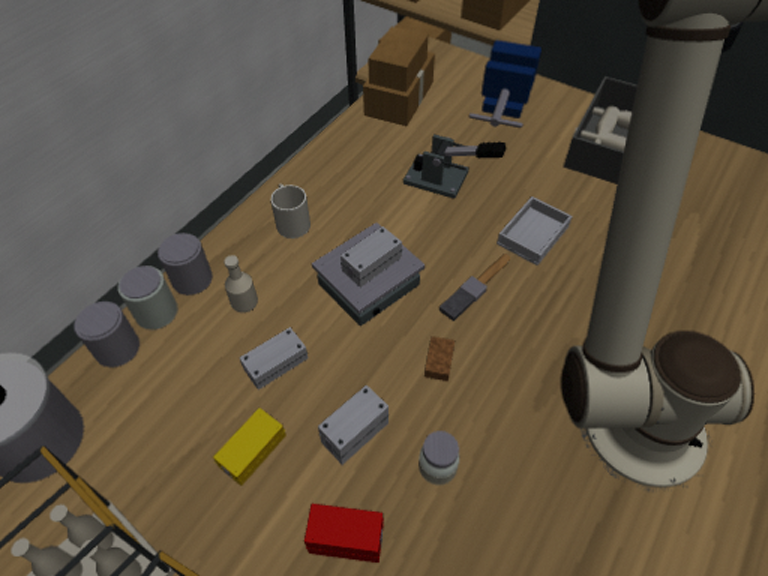

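The top view shows the tall case at about (270,345), the flat case at (285,254), the low case on the shaker at (397,270), and the lever pad at (572,297). All are in 1.5x pixels. I'll enlarge these for corners.

```bash
python3 - <<'E'
from h import *
shot("top","c1.png",(155,145,305,250),5.3)
shot("top","c2.png",(335,135,415,215),7)
E
```

```text
(no output)
```

View pics/c1.png

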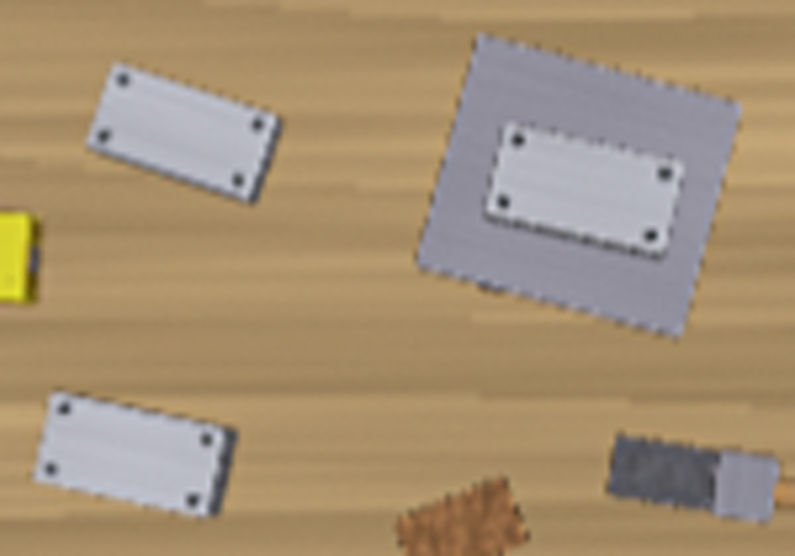

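View pics/c2.png

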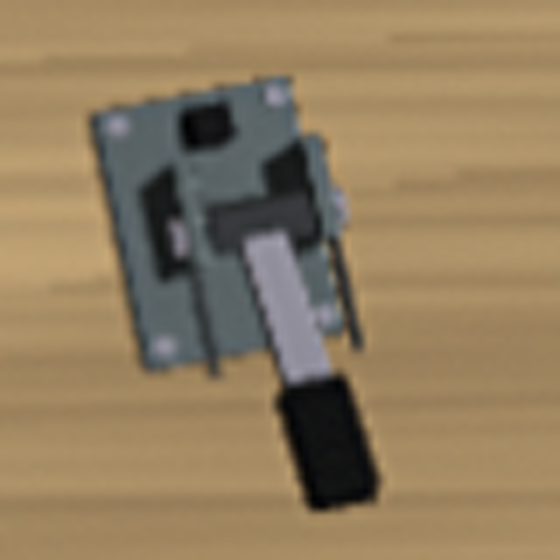

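```bash
python3 - <<'E'
from h import *
def o(p,s,b): return (np.array(p)+.5)/s-.5+b
D={'tall':(70,[(64,408),(207,440),(193,500),(50,469)]),'flat':(44,[(123,80),(258,124),(238,181),(103,136)]),'low':(120,[(517,140),(665,174),(651,236),(503,203)])}
for k,(z,s) in D.items():
    P=np.array([pix("top",*o(p,5.3,np.array([155,145])),z)[:2] for p in s])
    a=(P[0]+P[3]-P[1]-P[2]); b=P[0]+P[1]-P[2]-P[3]
    print(k,P.mean(0).round(1),"long axis yaw from y",np.degrees(np.arctan2(-a[0],a[1])).round(1),"short yaw",np.degrees(np.arctan2(b[1],b[0])).round(1),np.linalg.norm(a)/2,np.linalg.norm(b)/2, "side pix", proj("side",[*P.mean(0),z])*1.5)
for z,p in((133.7,(328,442)),(110,(268,225)),(0,(95,115)),(0,(292,80)),(0,(148,370)),(95,(213,375)),(95,(358,348))):
    print(z,p,pix("top",*o(p,7,np.array([335,135])),z).round(1))
s=arm.read_state();print(R.from_quat(s["ee_rot"]).as_matrix().round(3), s["clock"])
E
```

```text
tall [411.2 287.2] long axis yaw from y -12.8 short yaw -13.2 90.54998459529028 37.97006839582053 side pix [351.89085262 416.11367305]
flat [614.4 259.1] long axis yaw from y -19.0 short yaw -19.4 90.42075627090902 37.8317528125431 side pix [271.15295637 352.37745643]
low [566.4   6.5] long axis yaw from y -13.5 short yaw -13.3 90.41837476109426 38.376804503519786 side pix [370.18161855 248.58105783]
133.7 (328, 442) [ 505.3 -358.8  133.7]
110 (268, 225) [ 606.7 -340.5  110. ]
0 (95, 115) [ 676.9 -283.     0. ]
0 (292, 80) [ 693.6 -381.6    0. ]
0 (148, 370) [ 550.7 -305.4    0. ]
95 (213, 375) [ 539.4 -316.2   95. ]
95 (358, 348) [ 551.2 -384.2   95. ]
[[-0.943 -0.332 -0.001]
 [-0.332  0.943  0.001]
 [ 0.     0.001 -1.   ]] 0.2
```

```bash

python3 -m handwheel '[{"x":0.152,"y":0.18,"az":0.0267},{"x":0.152,"y":0.18,"az":0.0267},{"x":0.152,"y":0.18,"az":0.0267},{"x":0.152,"y":0.18,"az":0.0267},{"x":0.152,"y":0.18,"az":0.0267},{"x":0.152,"y":0.18,"az":0.0267},{"x":0.152,"y":0.18,"az":0.0267},{"x":0.152,"y":0.18,"az":0.0267}]' 1
python3 -m handwheel '[{"x":0.031,"y":0.1875,"az":0.0267},{"x":0.031,"y":0.1875,"az":0.0267},{"x":0.031,"y":0.1875,"az":0.0267},{"x":0.031,"y":0.1875,"az":0.0267},{"x":0.031,"y":0.1875,"az":0.0267},{"x":0.031,"y":0.1875,"az":0.0267},{"x":0.031,"y":0.1875,"az":0.0267},{"x":0.031,"y":0.1875,"az":0.0267}]'
python3 -m handwheel '[{"x":-0.056,"y":0.18,"az":0.0267},{"x":-0.056,"y":0.18,"az":0.0267},{"x":-0.056,"y":0.18,"az":0.0267},{"x":-0.056,"y":0.18,"az":0.0267},{"x":-0.056,"y":0.18,"az":0.0267},{"x":-0.056,"y":0.18,"az":0.0267},{"x":-0.056,"y":0.18,"az":0.0267},{"x":-0.056,"y":0.18,"az":0.0267}]'
cat >> h.py <<'E'
def st(tx=None,ty=None,yaw=None):
    s=arm.read_state();M=R.from_quat(s["ee_rot"]).as_matrix();w=np.degrees(np.arctan2(M[1,1],M[0,1]))
    print("t",s["clock"],"pos",s["position"].round(1),"yaw",w.round(2),"tilt",M[:2,2].round(4),"F",s["contact_force"].round(1),"T",s["wrist_torque"].round(2),"w",round(s["gripper_width"],1),"g",round(s["grasp_force"],1))
    if tx is not None: print("shares dx,dy,daz",((tx-s["position"][0])/200).round(4),((ty-s["position"][1])/200).round(4),(((yaw-w+90)%180-90)/90).round(4))
E
python3 -c "
from h import *
st(411.2,287.2,-13)"
```

```text
t 0.2 pos [ 207.6 -589.1  230.6] yaw 109.41 tilt [-0.0006  0.0012] F [ 0.5  0.7 -0.8] T [ 0.01 -0.03 -0.01] w 85.1 g 0.0
shares dx,dy,daz 1.0179 4.3817 0.6399invalid input at $[0]: expected keys x, y, z, ax, ay, az
invalid input at $[0]: expected keys x, y, z, ax, ay, az
invalid input at $[0]: expected keys x, y, z, ax, ay, az
```

All keys are required.

```bash

python3 -m handwheel '[{"x":0.152,"y":0.18,"z":0,"ax":0,"ay":0,"az":0.0267},{"x":0.152,"y":0.18,"z":0,"ax":0,"ay":0,"az":0.0267},{"x":0.152,"y":0.18,"z":0,"ax":0,"ay":0,"az":0.0267},{"x":0.152,"y":0.18,"z":0,"ax":0,"ay":0,"az":0.0267},{"x":0.152,"y":0.18,"z":0,"ax":0,"ay":0,"az":0.0267},{"x":0.152,"y":0.18,"z":0,"ax":0,"ay":0,"az":0.0267},{"x":0.152,"y":0.18,"z":0,"ax":0,"ay":0,"az":0.0267},{"x":0.152,"y":0.18,"z":0,"ax":0,"ay":0,"az":0.0267}]' 1
python3 -m handwheel '[{"x":0.031,"y":0.1875,"z":0,"ax":0,"ay":0,"az":0.0267},{"x":0.031,"y":0.1875,"z":0,"ax":0,"ay":0,"az":0.0267},{"x":0.031,"y":0.1875,"z":0,"ax":0,"ay":0,"az":0.0267},{"x":0.031,"y":0.1875,"z":0,"ax":0,"ay":0,"az":0.0267},{"x":0.031,"y":0.1875,"z":0,"ax":0,"ay":0,"az":0.0267},{"x":0.031,"y":0.1875,"z":0,"ax":0,"ay":0,"az":0.0267},{"x":0.031,"y":0.1875,"z":0,"ax":0,"ay":0,"az":0.0267},{"x":0.031,"y":0.1875,"z":0,"ax":0,"ay":0,"az":0.0267}]'
python3 -m handwheel '[{"x":-0.056,"y":0.18,"z":0,"ax":0,"ay":0,"az":0.0267},{"x":-0.056,"y":0.18,"z":0,"ax":0,"ay":0,"az":0.0267},{"x":-0.056,"y":0.18,"z":0,"ax":0,"ay":0,"az":0.0267},{"x":-0.056,"y":0.18,"z":0,"ax":0,"ay":0,"az":0.0267},{"x":-0.056,"y":0.18,"z":0,"ax":0,"ay":0,"az":0.0267},{"x":-0.056,"y":0.18,"z":0,"ax":0,"ay":0,"az":0.0267},{"x":-0.056,"y":0.18,"z":0,"ax":0,"ay":0,"az":0.0267},{"x":-0.056,"y":0.18,"z":0,"ax":0,"ay":0,"az":0.0267}]'
python3 -c "
from h import *
st(411.2,287.2,-13)"
```

```text
clock: 1.0
position: [451.8, -299.7, 231.4]
ee_rot: [-0.332, 0.943, -0.0, 0.0]
contact_force: [0.3, -0.8, 0.4]
gripper_width: 85.5
grasp_force: 0.0
clock: 1.8
position: [500.4, 0.1, 231.4]
ee_rot: [-0.485, 0.875, 0.0, 0.0]
contact_force: [0.6, -0.7, -0.2]
gripper_width: 85.5
grasp_force: 0.0
clock: 2.6
position: [410.1, 287.9, 231.4]
ee_rot: [-0.624, 0.782, 0.0, 0.0]
contact_force: [0.4, -0.1, 0.0]
gripper_width: 85.0
grasp_force: 0.0
t 2.6 pos [410.1 287.9 231.4] yaw 167.2 tilt [0.     0.0001] F [ 0.4 -0.1  0. ] T [ 0.03 -0.08  0.03] w 85.0 g 0.0
shares dx,dy,daz 0.0056 -0.0034 -0.0022
```

```bash

python3 -m handwheel '[{"x":0.0056,"y":-0.0034,"z":-0.14,"ax":0,"ay":0,"az":-0.002},{"x":0,"y":0,"z":-0.15,"ax":0,"ay":0,"az":0},{"x":0,"y":0,"z":-0.15,"ax":0,"ay":0,"az":0},{"x":0,"y":0,"z":-0.15,"ax":0,"ay":0,"az":0},{"x":0,"y":0,"z":-0.14,"ax":0,"ay":0,"az":0},{"x":0,"y":0,"z":-0.13,"ax":0,"ay":0,"az":0},{"x":0,"y":0,"z":-0.11,"ax":0,"ay":0,"az":0},{"x":0,"y":0,"z":-0.047,"ax":0,"ay":0,"az":0}]' 1
python3 -m handwheel '[{"x":0,"y":0,"z":0,"ax":0,"ay":0,"az":0},{"x":0,"y":0,"z":0,"ax":0,"ay":0,"az":0},{"x":0,"y":0,"z":0,"ax":0,"ay":0,"az":0},{"x":0,"y":0,"z":0,"ax":0,"ay":0,"az":0},{"x":0,"y":0,"z":0,"ax":0,"ay":0,"az":0},{"x":0,"y":0,"z":0,"ax":0,"ay":0,"az":0},{"x":0,"y":0,"z":0,"ax":0,"ay":0,"az":0},{"x":0,"y":0,"z":0,"ax":0,"ay":0,"az":0}]' -1
python3 -c "
from h import *
st(566.4,6.5,-13.4)"
```

```text
clock: 3.4
position: [411.2, 284.8, 25.9]
ee_rot: [-0.622, 0.783, -0.0, -0.002]
contact_force: [0.0, -0.6, 0.3]
gripper_width: 85.4
grasp_force: 0.0
clock: 4.2
position: [412.5, 286.7, 29.0]
ee_rot: [-0.622, 0.783, 0.0, 0.001]
contact_force: [-2.4, 1.7, 5.9]
gripper_width: 55.3
grasp_force: 66.3
t 4.2 pos [412.5 286.7  29. ] yaw 166.92 tilt [0.0015 0.0018] F [-2.4  1.7  5.9] T [ 0.33  0.78 -0.08] w 55.3 g 66.3
shares dx,dy,daz 0.7693 -1.4009 -0.0036
```

```bash

python3 -m handwheel '[{"x":0,"y":0,"z":0.02,"ax":0,"ay":0,"az":0},{"x":0,"y":0,"z":0.06,"ax":0,"ay":0,"az":0},{"x":0,"y":0,"z":0.12,"ax":0,"ay":0,"az":0},{"x":0,"y":0,"z":0.17,"ax":0,"ay":0,"az":0},{"x":0,"y":0,"z":0.17,"ax":0,"ay":0,"az":0},{"x":0,"y":0,"z":0.16,"ax":0,"ay":0,"az":0},{"x":0,"y":0,"z":0.11,"ax":0,"ay":0,"az":0},{"x":0,"y":0,"z":0.04,"ax":0,"ay":0,"az":0}]'
python3 -m handwheel '[{"x":0.05,"y":-0.09,"z":0,"ax":0,"ay":0,"az":0},{"x":0.1,"y":-0.18,"z":0,"ax":0,"ay":0,"az":0},{"x":0.11,"y":-0.2,"z":0,"ax":0,"ay":0,"az":0},{"x":0.11,"y":-0.21,"z":0,"ax":0,"ay":0,"az":0},{"x":0.11,"y":-0.21,"z":0,"ax":0,"ay":0,"az":0},{"x":0.11,"y":-0.2,"z":0,"ax":0,"ay":0,"az":0},{"x":0.1,"y":-0.18,"z":0,"ax":0,"ay":0,"az":-0.0036},{"x":0.079,"y":-0.13,"z":0,"ax":0,"ay":0,"az":0}]'
python3 -m handwheel '[{"x":0,"y":0,"z":0,"ax":0,"ay":0,"az":0},{"x":0,"y":0,"z":0,"ax":0,"ay":0,"az":0},{"x":0,"y":0,"z":0,"ax":0,"ay":0,"az":0},{"x":0,"y":0,"z":-0.01,"ax":0,"ay":0,"az":0},{"x":0,"y":0,"z":-0.02,"ax":0,"ay":0,"az":0},{"x":0,"y":0,"z":-0.02,"ax":0,"ay":0,"az":0},{"x":0,"y":0,"z":-0.02,"ax":0,"ay":0,"az":0},{"x":0,"y":0,"z":0,"ax":0,"ay":0,"az":0}]'
python3 -c "
from h import *
st(566.4,6.5,-13.4)"
```

```text
clock: 5.0
position: [412.0, 285.7, 199.1]
ee_rot: [-0.622, 0.783, 0.0, 0.001]
contact_force: [2.3, -0.0, -6.7]
gripper_width: 55.1
grasp_force: 65.7
clock: 5.8
position: [564.8, 3.2, 194.9]
ee_rot: [-0.619, 0.786, 0.002, -0.003]
contact_force: [0.2, 1.5, -6.8]
gripper_width: 55.1
grasp_force: 65.9
clock: 6.6
position: [565.2, 6.0, 183.0]
ee_rot: [-0.62, 0.785, 0.0, -0.001]
contact_force: [-0.0, 0.8, -6.7]
gripper_width: 55.4
grasp_force: 66.2
t 6.6 pos [565.2   6.  183. ] yaw 166.59 tilt [-0.0019 -0.0003] F [-0.   0.8 -6.7] T [-0.    0.04 -0.01] w 55.4 g 66.2
shares dx,dy,daz 0.006 0.0025 0.0001
```

```bash

python3 -m handwheel '[{"x":0.006,"y":0.0025,"z":-0.02,"ax":0,"ay":0,"az":0},{"x":0,"y":0,"z":-0.03,"ax":0,"ay":0,"az":0},{"x":0,"y":0,"z":-0.03,"ax":0,"ay":0,"az":0},{"x":0,"y":0,"z":-0.03,"ax":0,"ay":0,"az":0},{"x":0,"y":0,"z":-0.02,"ax":0,"ay":0,"az":0},{"x":0,"y":0,"z":-0.01,"ax":0,"ay":0,"az":0},{"x":0,"y":0,"z":0,"ax":0,"ay":0,"az":0},{"x":0,"y":0,"z":0,"ax":0,"ay":0,"az":0}]'
python3 -c "
from h import *
st(566.4,6.5,-13.4);shot('side','s1.png',(190,110,310,230),5)"
```

```text
clock: 7.4
position: [567.3, 6.4, 156.1]
ee_rot: [-0.62, 0.785, -0.0, 0.0]
contact_force: [0.6, 0.5, -6.3]
gripper_width: 55.6
grasp_force: 66.2
t 7.4 pos [567.3   6.4 156.1] yaw 166.59 tilt [ 0.0005 -0.    ] F [ 0.6  0.5 -6.3] T [-0.02 -0.    0.01] w 55.6 g 66.2
shares dx,dy,daz -0.0045 0.0004 0.0001
```

View pics/s1.png

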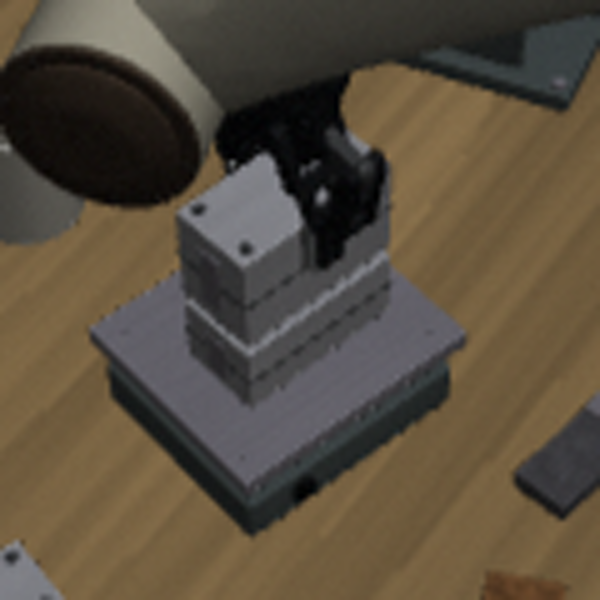

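The tall case hangs just above the low one with edges in line (near corner at about (250,350)). Now to lower it.

```bash

python3 -m handwheel '[{"x":-0.002,"y":0,"z":-0.008,"ax":0,"ay":0,"az":0},{"x":0,"y":0,"z":-0.008,"ax":0,"ay":0,"az":0},{"x":0,"y":0,"z":-0.007,"ax":0,"ay":0,"az":0},{"x":0,"y":0,"z":-0.005,"ax":0,"ay":0,"az":0},{"x":0,"y":0,"z":-0.003,"ax":0,"ay":0,"az":0},{"x":0,"y":0,"z":-0.002,"ax":0,"ay":0,"az":0},{"x":0,"y":0,"z":0,"ax":0,"ay":0,"az":0},{"x":0,"y":0,"z":0,"ax":0,"ay":0,"az":0}]'
python3 -c "
from h import *
st(566.4,6.5,-13.4)"
```

```text
clock: 8.25
position: [566.7, 6.4, 149.3]
ee_rot: [-0.62, 0.785, -0.0, 0.0]
contact_force: [-0.4, -0.7, -6.4]
gripper_width: 55.6
grasp_force: 66.2
t 8.25 pos [566.7   6.4 149.3] yaw 166.58 tilt [0.0001 0.    ] F [-0.4 -0.7 -6.4] T [ 0.    0.01 -0.01] w 55.6 g 66.2
shares dx,dy,daz -0.0015 0.0005 0.0002
```

```bash

python3 -m handwheel '[{"x":0,"y":0,"z":-0.0025,"ax":0,"ay":0,"az":0},{"x":0,"y":0,"z":0,"ax":0,"ay":0,"az":0},{"x":0,"y":0,"z":-0.0025,"ax":0,"ay":0,"az":0},{"x":0,"y":0,"z":0,"ax":0,"ay":0,"az":0},{"x":0,"y":0,"z":-0.0025,"ax":0,"ay":0,"az":0},{"x":0,"y":0,"z":0,"ax":0,"ay":0,"az":0},{"x":0,"y":0,"z":0,"ax":0,"ay":0,"az":0},{"x":0,"y":0,"z":0,"ax":0,"ay":0,"az":0}]'
```

```text
clock: 9.05
position: [566.8, 6.3, 149.0]
ee_rot: [-0.62, 0.785, -0.0, 0.0]
contact_force: [-4.2, 0.7, 5.8]
gripper_width: 55.4
grasp_force: 67.4
```

```bash

python3 -m handwheel '[{"x":0,"y":0,"z":0.0025,"ax":0,"ay":0,"az":0},{"x":0,"y":0,"z":0,"ax":0,"ay":0,"az":0},{"x":0,"y":0,"z":0,"ax":0,"ay":0,"az":0},{"x":0,"y":0,"z":0,"ax":0,"ay":0,"az":0},{"x":0,"y":0,"z":0,"ax":0,"ay":0,"az":0},{"x":0,"y":0,"z":0,"ax":0,"ay":0,"az":0},{"x":0,"y":0,"z":0,"ax":0,"ay":0,"az":0},{"x":0,"y":0,"z":0,"ax":0,"ay":0,"az":0}]' 1
python3 -m handwheel '[{"x":0,"y":0,"z":0.02,"ax":0,"ay":0,"az":0},{"x":0,"y":0,"z":0.06,"ax":0,"ay":0,"az":0},{"x":0,"y":0,"z":0.08,"ax":0,"ay":0,"az":0},{"x":0,"y":0,"z":0.1,"ax":0,"ay":0,"az":0},{"x":0,"y":0,"z":0.1,"ax":0,"ay":0,"az":0},{"x":0,"y":0,"z":0.08,"ax":0,"ay":0,"az":0},{"x":0,"y":0,"z":0,"ax":0,"ay":0,"az":0},{"x":0,"y":0,"z":0,"ax":0,"ay":0,"az":0}]'
python3 -m handwheel '[{"x":0.015,"y":0.08,"z":0,"ax":0,"ay":0,"az":-0.008},{"x":0.03,"y":0.15,"z":0,"ax":0,"ay":0,"az":-0.008},{"x":0.035,"y":0.2,"z":0,"ax":0,"ay":0,"az":-0.008},{"x":0.035,"y":0.2,"z":0,"ax":0,"ay":0,"az":-0.008},{"x":0.035,"y":0.2,"z":0,"ax":0,"ay":0,"az":-0.008},{"x":0.035,"y":0.2,"z":0,"ax":0,"ay":0,"az":-0.008},{"x":0.03,"y":0.15,"z":0,"ax":0,"ay":0,"az":-0.008},{"x":0.023,"y":0.083,"z":0,"ax":0,"ay":0,"az":-0.008}]'
python3 -c "
from h import *
st(614.4,259.1,-19.2);shot('top','t2.png',(150,90,310,210),5)
print(pix('top',313/1.5,182/1.5,125))"
```

```text
clock: 9.85
position: [566.7, 6.4, 148.3]
ee_rot: [-0.62, 0.785, -0.0, 0.0]
contact_force: [-0.1, -0.9, 0.4]
gripper_width: 85.2
grasp_force: 0.0
clock: 10.65
position: [566.5, 6.5, 236.7]
ee_rot: [-0.62, 0.785, 0.0, 0.001]
contact_force: [0.1, -0.6, -1.3]
gripper_width: 85.2
grasp_force: 0.0
clock: 11.45
position: [613.8, 261.1, 234.3]
ee_rot: [-0.58, 0.815, 0.0, -0.001]
contact_force: [0.5, -0.4, -0.4]
gripper_width: 85.4
grasp_force: 0.0
t 11.45 pos [613.8 261.1 234.3] yaw 160.89 tilt [-0.0025 -0.0014] F [ 0.5 -0.4 -0.4] T [-0.05 -0.01 -0.05] w 85.4 g 0.0
shares dx,dy,daz 0.0031 -0.0102 -0.001
[756.78712941 183.26385807 125.        ]
```

View pics/t2.png

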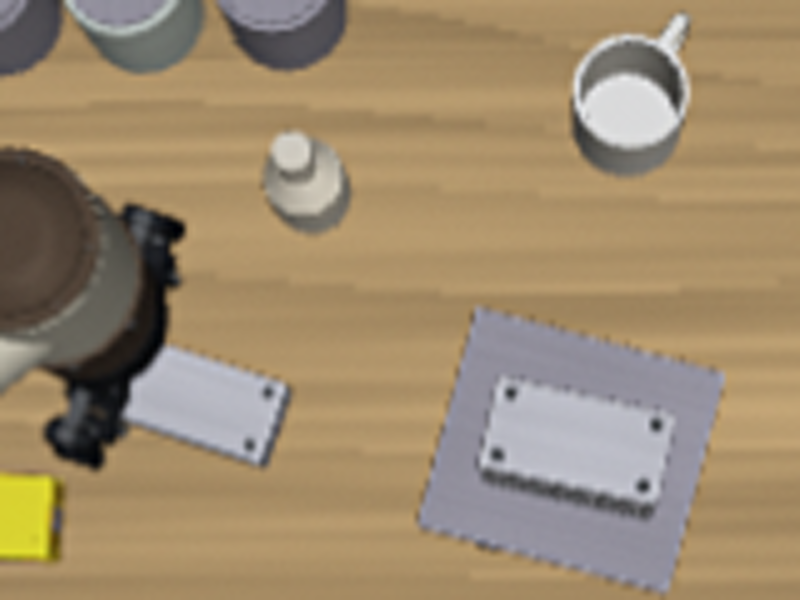

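```bash

python3 -m handwheel '[{"x":0,"y":0,"z":-0.1,"ax":0,"ay":0,"az":0},{"x":0,"y":0,"z":-0.16,"ax":0,"ay":0,"az":0},{"x":0,"y":0,"z":-0.18,"ax":0,"ay":0,"az":0},{"x":0,"y":0,"z":-0.18,"ax":0,"ay":0,"az":0},{"x":0,"y":0,"z":-0.18,"ax":0,"ay":0,"az":0},{"x":0,"y":0,"z":-0.16,"ax":0,"ay":0,"az":0},{"x":0,"y":0,"z":-0.1,"ax":0,"ay":0,"az":0},{"x":0,"y":0,"z":-0.03,"ax":0,"ay":0,"az":0}]'
python3 -c "
from h import *
st(614.4,259.1,-19.2)
s=[(510,393),(656,424),(643,486),(497,454)]
P=np.array([pix('top',(p[0]+.5)/5-.5+150,(p[1]+.5)/5-.5+90,190)[:2] for p in s]);print(P.mean(0));b=P[0]+P[1]-P[2]-P[3];a=P[0]+P[3]-P[1]-P[2];print(np.degrees(np.arctan2(b[1],b[0])),np.degrees(np.arctan2(-a[0],a[1])))"
```

```text
clock: 12.3
position: [612.3, 256.7, 14.7]
ee_rot: [-0.579, 0.815, 0.0, -0.004]
contact_force: [-0.1, -1.2, -0.2]
gripper_width: 85.1
grasp_force: 0.0
t 12.3 pos [612.3 256.7  14.7] yaw 160.73 tilt [-0.006  -0.0039] F [-0.1 -1.2 -0.2] T [0.01 0.02 0.04] w 85.1 g 0.0
shares dx,dy,daz 0.0106 0.0119 0.0008
[566.82072751   6.84654851]
-12.58616337072587 -12.924110607864744
```

```bash

python3 -m handwheel '[{"x":0,"y":0,"z":0,"ax":0,"ay":0,"az":0},{"x":0,"y":0,"z":-0.01,"ax":0,"ay":0,"az":0},{"x":0,"y":0,"z":0,"ax":0,"ay":0,"az":0},{"x":0,"y":0,"z":0,"ax":0,"ay":0,"az":0},{"x":0,"y":0,"z":0,"ax":0,"ay":0,"az":0},{"x":0,"y":0,"z":0,"ax":0,"ay":0,"az":0},{"x":0,"y":0,"z":0,"ax":0,"ay":0,"az":0},{"x":0,"y":0,"z":0,"ax":0,"ay":0,"az":0}]'
python3 -m handwheel '[{"x":0,"y":0,"z":0,"ax":0,"ay":0,"az":0},{"x":0,"y":0,"z":0,"ax":0,"ay":0,"az":0},{"x":0,"y":0,"z":0,"ax":0,"ay":0,"az":0},{"x":0,"y":0,"z":0,"ax":0,"ay":0,"az":0},{"x":0,"y":0,"z":0,"ax":0,"ay":0,"az":0},{"x":0,"y":0,"z":0,"ax":0,"ay":0,"az":0},{"x":0,"y":0,"z":0,"ax":0,"ay":0,"az":0},{"x":0,"y":0,"z":0,"ax":0,"ay":0,"az":0}]' -1
python3 -c "
from h import *
st(614.4,259.1,-19.2)"
```

```text
clock: 13.1
position: [614.3, 259.0, 16.4]
ee_rot: [-0.579, 0.815, -0.0, 0.0]
contact_force: [0.2, -0.3, 0.4]
gripper_width: 85.7
grasp_force: 0.0
clock: 13.9
position: [614.6, 259.2, 16.7]
ee_rot: [-0.58, 0.815, -0.0, 0.001]
contact_force: [0.8, 0.5, 3.6]
gripper_width: 55.1
grasp_force: 67.0
t 13.9 pos [614.6 259.2  16.7] yaw 160.83 tilt [0.001  0.0005] F [0.8 0.5 3.6] T [ 0.21 -0.01 -0.04] w 55.1 g 67.0
shares dx,dy,daz -0.0012 -0.0007 -0.0004
```

```bash

python3 -m handwheel '[{"x":0,"y":0,"z":0.03,"ax":0,"ay":0,"az":0},{"x":0,"y":0,"z":0.1,"ax":0,"ay":0,"az":0},{"x":0,"y":0,"z":0.18,"ax":0,"ay":0,"az":0},{"x":0,"y":0,"z":0.2,"ax":0,"ay":0,"az":0},{"x":0,"y":0,"z":0.2,"ax":0,"ay":0,"az":0},{"x":0,"y":0,"z":0.2,"ax":0,"ay":0,"az":0},{"x":0,"y":0,"z":0.16,"ax":0,"ay":0,"az":0},{"x":0,"y":0,"z":0.08,"ax":0,"ay":0,"az":0}]'
python3 -m handwheel '[{"x":-0.015,"y":-0.083,"z":0,"ax":0,"ay":0,"az":0.005},{"x":-0.03,"y":-0.15,"z":0,"ax":0,"ay":0,"az":0.01},{"x":-0.035,"y":-0.2,"z":0,"ax":0,"ay":0,"az":0.01},{"x":-0.035,"y":-0.2,"z":0,"ax":0,"ay":0,"az":0.01},{"x":-0.035,"y":-0.2,"z":0,"ax":0,"ay":0,"az":0.01},{"x":-0.035,"y":-0.2,"z":0,"ax":0,"ay":0,"az":0.01},{"x":-0.03,"y":-0.15,"z":0,"ax":0,"ay":0,"az":0.005},{"x":-0.025,"y":-0.08,"z":0,"ax":0,"ay":0,"az":0.005}]'
python3 -m handwheel '[{"x":0,"y":0,"z":0,"ax":0,"ay":0,"az":0},{"x":0,"y":0,"z":0,"ax":0,"ay":0,"az":0},{"x":0,"y":0,"z":-0.02,"ax":0,"ay":0,"az":0},{"x":0,"y":0,"z":-0.04,"ax":0,"ay":0,"az":0},{"x":0,"y":0,"z":-0.03,"ax":0,"ay":0,"az":0},{"x":0,"y":0,"z":-0.02,"ax":0,"ay":0,"az":0},{"x":0,"y":0,"z":0,"ax":0,"ay":0,"az":0},{"x":0,"y":0,"z":0,"ax":0,"ay":0,"az":0}]'
python3 -c "
from h import *
st(566.7,6.6,-13.3)"
```

```text
clock: 14.7
position: [614.3, 258.9, 249.0]
ee_rot: [-0.579, 0.815, 0.0, 0.001]
contact_force: [-0.4, 0.3, -3.7]
gripper_width: 55.0
grasp_force: 66.5
clock: 15.5
position: [563.3, 3.1, 243.9]
ee_rot: [-0.619, 0.785, 0.002, -0.003]
contact_force: [0.5, 0.5, -3.3]
gripper_width: 55.0
grasp_force: 66.5
clock: 16.3
position: [566.4, 6.5, 224.2]
ee_rot: [-0.62, 0.784, -0.0, -0.0]
contact_force: [-0.3, 1.5, -3.2]
gripper_width: 54.9
grasp_force: 66.5
t 16.3 pos [566.4   6.5 224.2] yaw 166.69 tilt [-0.0001 -0.0002] F [-0.3  1.5 -3.2] T [ 0.01 -0.04 -0.01] w 54.9 g 66.5
shares dx,dy,daz 0.0016 0.0004 0.0001
```

Contact is expected near TCP z 206.7. I'll lower to about 208, then go in small steps.

```bash

python3 -m handwheel '[{"x":0.0015,"y":0,"z":-0.01,"ax":0,"ay":0,"az":0},{"x":0,"y":0,"z":-0.02,"ax":0,"ay":0,"az":0},{"x":0,"y":0,"z":-0.02,"ax":0,"ay":0,"az":0},{"x":0,"y":0,"z":-0.015,"ax":0,"ay":0,"az":0},{"x":0,"y":0,"z":-0.01,"ax":0,"ay":0,"az":0},{"x":0,"y":0,"z":-0.005,"ax":0,"ay":0,"az":0},{"x":0,"y":0,"z":0,"ax":0,"ay":0,"az":0},{"x":0,"y":0,"z":0,"ax":0,"ay":0,"az":0}]'
python3 -m handwheel '[{"x":0,"y":0,"z":-0.0025,"ax":0,"ay":0,"az":0},{"x":0,"y":0,"z":0,"ax":0,"ay":0,"az":0},{"x":0,"y":0,"z":-0.0025,"ax":0,"ay":0,"az":0},{"x":0,"y":0,"z":0,"ax":0,"ay":0,"az":0},{"x":0,"y":0,"z":-0.002,"ax":0,"ay":0,"az":0},{"x":0,"y":0,"z":0,"ax":0,"ay":0,"az":0},{"x":0,"y":0,"z":0,"ax":0,"ay":0,"az":0},{"x":0,"y":0,"z":0,"ax":0,"ay":0,"az":0}]'
python3 -c "
from h import *
st(566.7,6.6,-13.3)"
```

```text
clock: 17.1
position: [566.7, 6.4, 208.4]
ee_rot: [-0.62, 0.784, -0.0, 0.0]
contact_force: [-0.6, 0.4, -3.2]
gripper_width: 54.7
grasp_force: 66.5
clock: 17.9
position: [566.6, 6.3, 206.9]
ee_rot: [-0.62, 0.784, -0.0, 0.0]
contact_force: [-0.7, 0.8, -2.7]
gripper_width: 54.8
grasp_force: 66.5
t 17.9 pos [566.6   6.3 206.9] yaw 166.67 tilt [0. 0.] F [-0.7  0.8 -2.7] T [ 0.   -0.01  0.03] w 54.8 g 66.5
shares dx,dy,daz 0.0007 0.0013 0.0004
```

```bash

python3 -m handwheel '[{"x":0,"y":0,"z":-0.002,"ax":0,"ay":0,"az":0},{"x":0,"y":0,"z":0,"ax":0,"ay":0,"az":0},{"x":0,"y":0,"z":-0.002,"ax":0,"ay":0,"az":0},{"x":0,"y":0,"z":0,"ax":0,"ay":0,"az":0},{"x":0,"y":0,"z":0,"ax":0,"ay":0,"az":0},{"x":0,"y":0,"z":0,"ax":0,"ay":0,"az":0},{"x":0,"y":0,"z":0,"ax":0,"ay":0,"az":0},{"x":0,"y":0,"z":0,"ax":0,"ay":0,"az":0}]'
```

```text
clock: 18.7
position: [566.7, 6.4, 206.7]
ee_rot: [-0.62, 0.784, -0.0, 0.0]
contact_force: [-2.1, 0.1, 4.4]
gripper_width: 55.2
grasp_force: 67.2
```

```bash

python3 -m handwheel '[{"x":0,"y":0,"z":0.002,"ax":0,"ay":0,"az":0},{"x":0,"y":0,"z":0,"ax":0,"ay":0,"az":0},{"x":0,"y":0,"z":0,"ax":0,"ay":0,"az":0},{"x":0,"y":0,"z":0,"ax":0,"ay":0,"az":0},{"x":0,"y":0,"z":0,"ax":0,"ay":0,"az":0},{"x":0,"y":0,"z":0,"ax":0,"ay":0,"az":0},{"x":0,"y":0,"z":0,"ax":0,"ay":0,"az":0},{"x":0,"y":0,"z":0,"ax":0,"ay":0,"az":0}]' 1
python3 -m handwheel '[{"x":0,"y":0,"z":0.02,"ax":0,"ay":0,"az":0},{"x":0,"y":0,"z":0.05,"ax":0,"ay":0,"az":0},{"x":0,"y":0,"z":0.08,"ax":0,"ay":0,"az":0},{"x":0,"y":0,"z":0.09,"ax":0,"ay":0,"az":0},{"x":0,"y":0,"z":0.09,"ax":0,"ay":0,"az":0},{"x":0,"y":0,"z":0.05,"ax":0,"ay":0,"az":0},{"x":0,"y":0,"z":0.02,"ax":0,"ay":0,"az":0},{"x":0,"y":0,"z":0,"ax":0,"ay":0,"az":0}]'
python3 -m handwheel '[{"x":-0.02,"y":-0.08,"z":0,"ax":0,"ay":0,"az":0},{"x":-0.04,"y":-0.18,"z":0,"ax":0,"ay":0,"az":0},{"x":-0.04,"y":-0.22,"z":0,"ax":0,"ay":0,"az":0},{"x":-0.04,"y":-0.22,"z":0,"ax":0,"ay":0,"az":0},{"x":-0.04,"y":-0.22,"z":0,"ax":0,"ay":0,"az":0},{"x":-0.04,"y":-0.22,"z":0,"ax":0,"ay":0,"az":0},{"x":-0.04,"y":-0.22,"z":0,"ax":0,"ay":0,"az":0},{"x":-0.04,"y":-0.22,"z":0,"ax":0,"ay":0,"az":0}]' -1
python3 -m handwheel '[{"x":-0.03,"y":-0.15,"z":-0.05,"ax":0,"ay":0,"az":0},{"x":-0.02,"y":-0.08,"z":-0.1,"ax":0,"ay":0,"az":0},{"x":0,"y":-0.025,"z":-0.13,"ax":0,"ay":0,"az":0},{"x":0,"y":0,"z":-0.13,"ax":0,"ay":0,"az":0},{"x":0,"y":0,"z":-0.06,"ax":0,"ay":0,"az":0},{"x":0,"y":0,"z":-0.03,"ax":0,"ay":0,"az":0},{"x":0,"y":0,"z":0,"ax":0,"ay":0,"az":0},{"x":0,"y":0,"z":0,"ax":0,"ay":0,"az":0}]'
python3 -c "
from h import *
st(496,-360.4,-13.3);shot('top','t3.png',(225,140,325,215),8);shot('side','s3.png',(190,60,350,200),4.2)"
```

```text
clock: 19.5
position: [566.6, 6.4, 206.5]
ee_rot: [-0.62, 0.784, -0.0, 0.0]
contact_force: [0.4, -0.3, 0.5]
gripper_width: 85.0
grasp_force: 0.0
clock: 20.3
position: [566.6, 6.4, 286.9]
ee_rot: [-0.62, 0.784, -0.0, 0.0]
contact_force: [0.4, 0.4, -0.5]
gripper_width: 85.1
grasp_force: 0.0
clock: 21.1
position: [504.9, -311.8, 285.5]
ee_rot: [-0.62, 0.785, 0.001, -0.001]
contact_force: [0.4, -0.1, -0.1]
gripper_width: 0.3
grasp_force: 0.0
clock: 21.9
position: [497.2, -360.9, 187.7]
ee_rot: [-0.62, 0.784, -0.001, 0.0]
contact_force: [0.5, -0.0, -0.1]
gripper_width: -0.0
grasp_force: 0.0
t 21.9 pos [ 497.2 -360.9  187.7] yaw 166.7 tilt [ 0.0018 -0.0012] F [ 0.5 -0.  -0.1] T [0.   0.01 0.04] w -0.0 g 0.0
shares dx,dy,daz -0.006 0.0025 -0.0
```

View pics/t3.png

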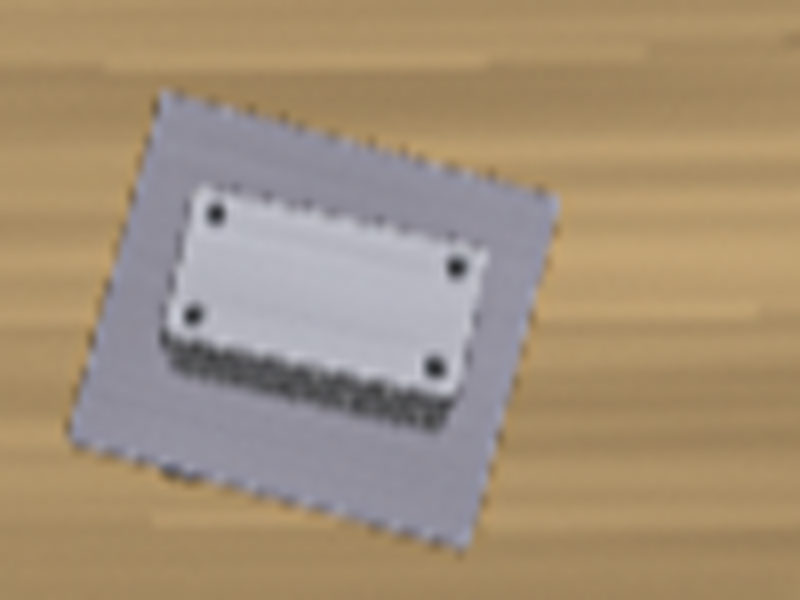

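View pics/s3.png

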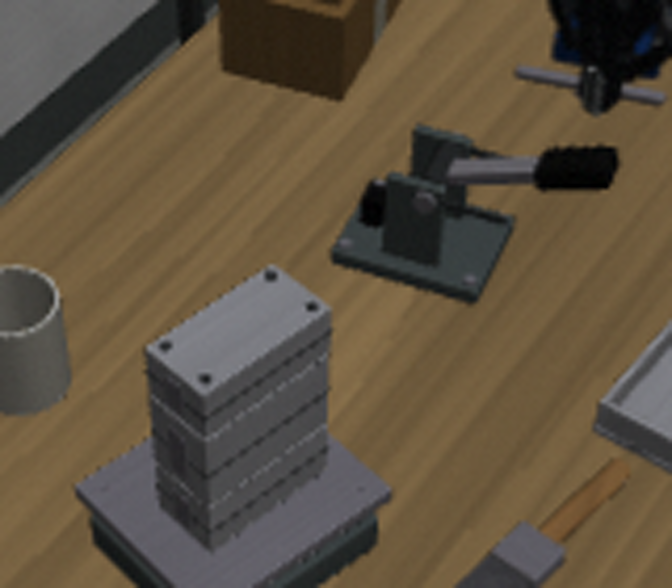

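The side view shows the three cases flush, with the shut fingertips above the pad. I'll check the numbers and start down.

```bash
python3 -c "
from h import *
s=[(216,215),(456,267),(434,367),(193,316)]
P=np.array([pix('top',(p[0]+.5)/8-.5+225,(p[1]+.5)/8-.5+140,234)[:2] for p in s]);print(P.mean(0));b=P[0]+P[1]-P[2]-P[3];print(np.degrees(np.arctan2(b[1],b[0])))"
python3 -m handwheel '[{"x":-0.002,"y":0.001,"z":-0.02,"ax":0,"ay":0,"az":0},{"x":0,"y":0,"z":-0.05,"ax":0,"ay":0,"az":0},{"x":0,"y":0,"z":-0.05,"ax":0,"ay":0,"az":0},{"x":0,"y":0,"z":-0.05,"ax":0,"ay":0,"az":0},{"x":0,"y":0,"z":-0.03,"ax":0,"ay":0,"az":0},{"x":0,"y":0,"z":-0.02,"ax":0,"ay":0,"az":0},{"x":0,"y":0,"z":0,"ax":0,"ay":0,"az":0},{"x":0,"y":0,"z":0,"ax":0,"ay":0,"az":0}]'
python3 -m handwheel '[{"x":0,"y":0,"z":-0.02,"ax":0,"ay":0,"az":0},{"x":0,"y":0,"z":-0.02,"ax":0,"ay":0,"az":0},{"x":0,"y":0,"z":-0.02,"ax":0,"ay":0,"az":0},{"x":0,"y":0,"z":-0.02,"ax":0,"ay":0,"az":0},{"x":0,"y":0,"z":-0.02,"ax":0,"ay":0,"az":0},{"x":0,"y":0,"z":-0.02,"ax":0,"ay":0,"az":0},{"x":0,"y":0,"z":0,"ax":0,"ay":0,"az":0},{"x":0,"y":0,"z":0,"ax":0,"ay":0,"az":0}]'
```

```text
[566.1413768    6.56529661]
-13.263554164818052
clock: 22.8
position: [496.4, -360.5, 142.7]
ee_rot: [-0.62, 0.784, -0.0, 0.0]
contact_force: [-0.3, 0.3, 0.4]
gripper_width: -0.2
grasp_force: 0.0
clock: 23.6
position: [496.0, -361.2, 120.1]
ee_rot: [-0.62, 0.784, -0.001, -0.0]
contact_force: [-2.9, 0.0, 8.4]
gripper_width: -0.0
grasp_force: 3.6
```

```bash

python3 -m handwheel '[{"x":0,"y":0,"z":-0.02,"ax":0,"ay":0,"az":0},{"x":0,"y":0,"z":-0.02,"ax":0,"ay":0,"az":0},{"x":0,"y":0,"z":-0.02,"ax":0,"ay":0,"az":0},{"x":0,"y":0,"z":-0.02,"ax":0,"ay":0,"az":0},{"x":0,"y":0,"z":-0.02,"ax":0,"ay":0,"az":0},{"x":0,"y":0,"z":-0.01,"ax":0,"ay":0,"az":0},{"x":0,"y":0,"z":0,"ax":0,"ay":0,"az":0},{"x":0,"y":0,"z":0,"ax":0,"ay":0,"az":0}]'
python3 -c "
from h import *
st()"
```

```text
clock: 24.4
position: [494.3, -361.6, 98.6]
ee_rot: [-0.62, 0.784, 0.0, -0.002]
contact_force: [-7.0, -1.8, 11.5]
gripper_width: 0.2
grasp_force: 5.7
t 24.4 pos [ 494.3 -361.6   98.6] yaw 166.7 tilt [-0.0033 -0.0016] F [-7.  -1.8 11.5] T [-0.49  2.17  0.03] w 0.2 g 5.7
```

```bash

python3 -m handwheel '[{"x":0,"y":0,"z":-0.005,"ax":0,"ay":0,"az":0},{"x":0,"y":0,"z":-0.005,"ax":0,"ay":0,"az":0},{"x":0,"y":0,"z":-0.005,"ax":0,"ay":0,"az":0},{"x":0,"y":0,"z":-0.002,"ax":0,"ay":0,"az":0},{"x":0,"y":0,"z":0,"ax":0,"ay":0,"az":0},{"x":0,"y":0,"z":0,"ax":0,"ay":0,"az":0},{"x":0,"y":0,"z":0,"ax":0,"ay":0,"az":0},{"x":0,"y":0,"z":0,"ax":0,"ay":0,"az":0}]'
python3 -c "
from h import *
st();shot('side','s4.png',(190,60,350,200),4.2)"
```

```text
clock: 25.2
position: [494.1, -361.6, 95.4]
ee_rot: [-0.62, 0.784, 0.0, -0.002]
contact_force: [-7.9, -1.6, 12.8]
gripper_width: 0.2
grasp_force: 6.2
t 25.2 pos [ 494.1 -361.6   95.4] yaw 166.69 tilt [-0.0035 -0.0015] F [-7.9 -1.6 12.8] T [-0.49  2.33  0.  ] w 0.2 g 6.2
```

View pics/s4.png

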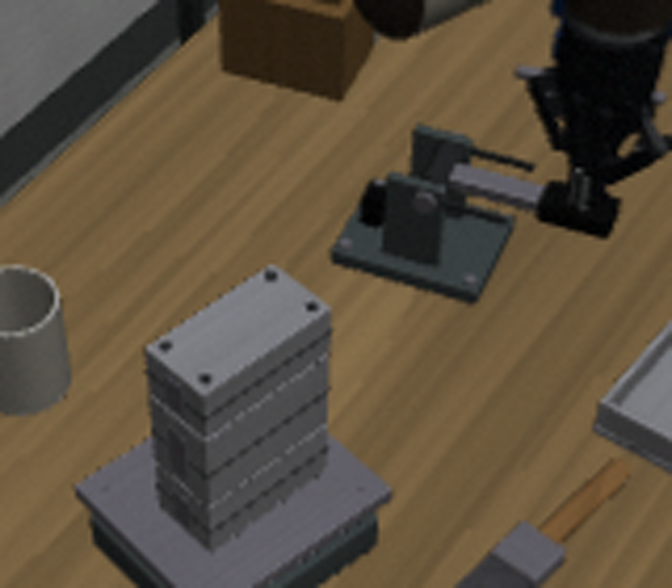

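The lever arm now runs parallel to the index finger at about (500,160), with TCP z at 95.4 and 12.8 N on the pad. The column is untouched. I'll hold briefly and hand in.

```bash

python3 -m handwheel '[{"x":0,"y":0,"z":-0.001,"ax":0,"ay":0,"az":0},{"x":0,"y":0,"z":0,"ax":0,"ay":0,"az":0},{"x":0,"y":0,"z":0,"ax":0,"ay":0,"az":0},{"x":0,"y":0,"z":0,"ax":0,"ay":0,"az":0},{"x":0,"y":0,"z":0,"ax":0,"ay":0,"az":0},{"x":0,"y":0,"z":0,"ax":0,"ay":0,"az":0},{"x":0,"y":0,"z":0,"ax":0,"ay":0,"az":0},{"x":0,"y":0,"z":0,"ax":0,"ay":0,"az":0}]' && python3 -c "
from h import *
st();print(arm.job_done())"
```

```text
clock: 26.05
position: [494.1, -361.6, 95.2]
ee_rot: [-0.62, 0.784, 0.0, -0.002]
contact_force: [-7.7, -1.0, 12.1]
gripper_width: -0.0
grasp_force: 6.2
t 26.05 pos [ 494.1 -361.6   95.2] yaw 166.69 tilt [-0.0034 -0.0015] F [-7.7 -1.  12.1] T [-0.43  2.25 -0.03] w -0.0 g 6.2
the job is handed in; nothing more can be done
None
```

The tall and flat cases are stacked on the low case, centres within about 1 mm by the camera, and the job was handed in at 26 s with the arm holding the dead-man lever level (fingertip height 95.2 mm, about 12 N); no verdict was returned.

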